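# Hang the pipe sleeve on the free pin of the rotary rack

### The arm

A 7-joint arm with a two-finger parallel gripper is mounted at the origin on the work surface; the furniture and walls round the work are solid. World frame = base frame: x ahead of the robot, y to its left, z up, the work surface at z = 0. Lengths are in mm, angles in rad, forces in N, time in s.
With the tool pointing down it reaches from about 400 to 900 mm from the base axis. Payload 5.5 kg.
Tool frame: the origin (TCP) lies at the centre of the arm's flange, where the gripper is bolted on; the fingertips stand 173 mm ahead of it and the grasp point (between the pads) lies 155 mm ahead of it; z points along the fingers, y is the line along which they close (so a half turn about z gives the same grasp; the last joint's range is limited). The gripper opens to 85 mm and grips with 20 to 120 N. Pads are 22 mm wide; open, the fingers measure 114 mm over their backs; the gripper's body (76 mm by 85 mm) begins 54 mm behind the grasp point. The pads swing forward as they close: fully open they stand 13 mm farther back than shut.
Start: joints at [-0.914, 0.501, -0.427, 1.55, 0.221, 1.138, -0.21], TCP at [249.373, 600.258, 404.71] pointing down, gripper open.
Joint ranges: [-2.88, 2.88], [-0.31, 2.03], [-1.54, 1.56], [0.2, 2.42], [-1.41, 4.55], [0.19, 2.02], [-2.57, 2.57]. Speed limits (rad/s): [2.57, 2.57, 3.14, 3.14, 3.14, 3.14, 3.14].

### API

Orientations are given as a unit quaternion [x, y, z, w].
In Python, from bench import arm gives the robot as it stands.
- The arm moves only by the tool send_rows, never from a script. Its argument "increments" is a list of rows, each a list of 4 numbers: the shift along the tool's x, y, z in m, then the turn about the tool's z in rad. In form: [[dx, dy, dz, twist], ...]. A call has 1 to 8 rows; each row shifts and turns the commanded pose from where the row before left it, along the tool's axes as they then stand; what a row does not reach is not made up. A row lasts 1/10 s, in which the tool goes at most 50 mm and 8.59 degrees, less where a joint would pass 70% of its speed; a pose out of reach is approached as far as the arm can. A call is refused whole if a number of a shift passes 0.05 or a number of a turn 0.15, either way. A call with a gripper value outside its range is refused whole. "jaw" is the opening in per cent of the stroke, from 0 (shut) to 100 (fully open), set as the call begins (left out, the last holds). The fingers move at their own pace and stop on an object; the grip force is fixed at half the most. Time passes only in rows, so rows that do not move let the fingers close. It gives the time, the measured TCP pose, the force, the opening and the grip force at its end, in the units of the state.
- arm.observe(): the state, without advancing time (a new reading comes with each control period).
- arm.grab_frame(name): name is "scene" or "top"; returns a dict with "img" (400x640x3 uint8, blue, green, red), "mtx" (3x3 intrinsics, pixels), "position" and "orientation" of the camera in the world. Camera axes: x right, y up, looking along -z (the intrinsics and any distortion apply to the point x, -y, -z); pixel columns grow to the right and rows downward; lengths in mm; the calibration is good to about 2 mm. A picture is of the moment at which its call begins. There is no depth.
- arm.sign_off(): hands the job in; it is judged then, once.
The state is a dict: "clock": time; "q": joint angles; "qvel": joint speeds; "joint_efforts": joint torques, N m; "ee_pos": TCP position; "ee_rot": TCP orientation; "ft_force": force on the tool from outside, world axes, zero at the start; "torque": the same for the moment, N m; "finger_gap": opening from 0.0 (shut) to 1.0 (fully open); "grasp_force": force on a finger pad.
Only numpy, scipy, OpenCV 4.12 (cv2) and the standard library are available. Lean on these libraries where they do the work, as an engineer would, in place of code of your own. Each camera call takes 0.05 s, during which the arm holds its last target. There are 200 camera calls.

### The job

Turn the rotary rack until its one empty pin points the same way as the pointed tongue on the rack's foot, then hang the loose long steel sleeve on that pin, pushed right down to the pin's shoulder, and let go, with the pin still in line with the tongue. Leave the pipe stub, the tin and the cup standing where they are.

Things in the scene. Friction and masses are not known exactly. Their poses are not given: they have to be found in the camera images.
- foot: fixed grey round foot of the rotary rack, 200 mm across, bolted to the table; origin at the centre of its underside, on the rack's upright turning axis. From its rim a flat pointed tongue (26 mm wide, 12 mm high, its point 153 mm from the axis) sticks out along the foot's -x axis, roughly towards the robot (foot yaw up to 0.35 rad either way).
- rotor (a joint): turn of the rack's upper part about its upright axis, rad, positive anticlockwise from above; 0 = the empty pin points exactly along the tongue. Starts between 0.5 and 1.6; stops at -3.1 and 3.1. Turns stiffly (0.12 N m friction), stays where left. Its four pins are 90 degrees apart; three carry fixed sleeves like the loose one, reaching 128 mm from the axis and 0.19 m above the table.
- bar_grip (a point): centre of the upright-sided steel turning bar on top of the rack, on the turning axis, 0.224 m above the table: bar 70 mm long, 14 mm thick, its sides from 0.201 to 0.237 m above the table. The bar lies in line with the empty pin (its length points along the foot's x axis turned by the joint value).
- empty_pin (a point): the empty steel pin: 20 mm diameter, 76 mm long above its shoulder, last 10 mm tapered. Origin on its centre line at the upper face of the 40 mm shoulder disc, 52 mm from the rack's axis, 92 mm above the table; its z axis runs up along the pin to the tip, leaning outward 35 degrees from vertical; its y axis is level. Turns with the rack.
- seat (a point): point on the empty pin's centre line 50 mm above the shoulder: where the sleeve's middle is when it is pushed right down (a hung sleeve sags up to 5 mm sideways of it)
- sleeve: loose plain steel sleeve (tube), 100 mm long, 42 mm outside diameter, 30 mm bore, open at both ends, both ends alike, about 0.45 kg; stands on end on the table left or right of the rack. Origin at the centre of its lower end, z up along the tube.
- sleeve_mid (a point): middle of the sleeve on its centre line, 50 mm from either end
- stub: rusty pipe stub, 43 mm diameter, only 54 mm tall, standing on the table on the other side of the rack; to be left alone. Origin at the centre of its underside.
- tin: orange-brown round tin with grey lid, 67 mm diameter, 60 mm tall, right behind; to be left alone. Origin at the centre of its underside.
- cup: rusty open cup holding electrode stubs, 70 mm diameter, 114 mm tall, left behind; to be left alone. Origin at the centre of its underside.
Not all that is in view belongs to the job. What is shaped like the sleeve but blue or orange is not meant.

How it is judged:
By the outcome, as a careful person would: the job done as asked, in the order asked, and still so for the second after the job is handed in, with the robot touching nothing.
It also fails if it takes over 64 s, if anything falls off the work surface, if the arm or the gripper's body presses on something with over 40 N, if the wrist force passes 120 N, or if a joint passes its speed limit or range.

## Working session

There is one attempt and no reset: what is moved stays moved. The work goes in short steps, Python scripts to look and compute and a tool call to move; the robot and the scene stay as the last step left them, time stands still between calls to the robot, and variables do not carry over. Pictures are saved under pics/ and viewed, at most 10 in all, crops included, and the job is handed in when it is done.

Besides the shell and the picture viewer there is one more tool, called after ">>>" as name(argument=value, ...), one argument or row to a line, values as JSON. send_rows: Moves the arm, as the interface text tells. Its arguments: {"type":"object","properties":{"increments":{"type":"array"},"jaw":{"type":"number"}},"required":["increments"]}

```bash
mkdir -p pics; ls
cat > h.py <<'E'
import numpy as np, cv2
from scipy.spatial.transform import Rotation as R
from bench import arm
def save(n,out,crop=None,s=1):
    f=arm.grab_frame(n); im=f["img"]
    np.savez(f"pics/{n}.npz",**{k:np.array(v) for k,v in f.items()})
    cv2.imwrite(f"pics/{n}_raw.png",im)
    if crop: x0,y0,x1,y1=crop; im=im[y0:y1,x0:x1]
    cv2.imwrite(f"pics/{out}.png",cv2.resize(im,None,fx=s,fy=s,interpolation=cv2.INTER_CUBIC)); return f
def cam(n): return np.load(f"pics/{n}.npz")
def ray(f,u,v):
    d=np.linalg.inv(f["mtx"])@[u,v,1]; d=R.from_quat(f["orientation"]).apply(d*[1,-1,-1]); return np.array(f["position"]),d
def at(f,u,v,z):
    p,d=ray(f,u,v); return (p+d*(z-p[2])/d[2]).round(1)
def proj(f,P):
    c=R.from_quat(f["orientation"]).inv().apply(np.atleast_2d(P)-f["position"])*[1,-1,-1]
    q=c@np.array(f["mtx"]).T; return (q[:,:2]/q[:,2:]).round(1)
E
python3 - <<'E'
from h import *
for n in("scene","top"):
    f=save(n,n+"0",s=1.25); print(n,{k:np.round(v,3).tolist() for k,v in f.items() if k!="img"}, f.keys())
print(arm.observe())
E
```

```text
pics
scene {'mtx': [[400.953, 0.0, 317.012], [0.0, 400.953, 197.053], [0.0, 0.0, 1.0]], 'position': [-175.016, -552.775, 1031.721], 'orientation': [0.34, -0.167, -0.409, 0.83]} dict_keys(['img', 'mtx', 'position', 'orientation'])
top {'mtx': [[404.027, 0.0, 319.611], [0.0, 404.027, 197.841], [0.0, 0.0, 1.0]], 'position': [263.079, -0.753, 1500.347], 'orientation': [0.068, -0.065, -0.696, 0.712]} dict_keys(['img', 'mtx', 'position', 'orientation'])
{'clock': 0.1, 'q': array([-0.91381555,  0.50176701, -0.42681391,  1.55135544,  0.22080129,
        1.13830738, -0.21030661]), 'qvel': array([ 6.95868199e-05, -5.61787959e-04, -2.78087855e-04, -4.46705651e-03,
       -9.81206113e-04,  1.58575446e-03, -3.57050892e-05]), 'joint_efforts': array([-1.12885909e-02, -5.70808983e+01, -5.83832458e+00, -2.81746173e+01,
        1.06177689e-02,  5.58641492e-03,  4.99347337e-06]), 'ee_pos': array([249.31155933, 599.93376376, 403.7511031 ]), 'ee_rot': array([ 1.95596219e-01,  9.80684111e-01, -8.67169954e-04, -2.05417510e-04]), 'ft_force': array([-0.5465073 ,  0.09931938,  0.04794333]), 'torque': array([-0.03560288, -0.00771424,  0.02024849]), 'grasp_force': 0.0, 'finger_gap': 1.0030919372320402}
```

View pics/scene0.png

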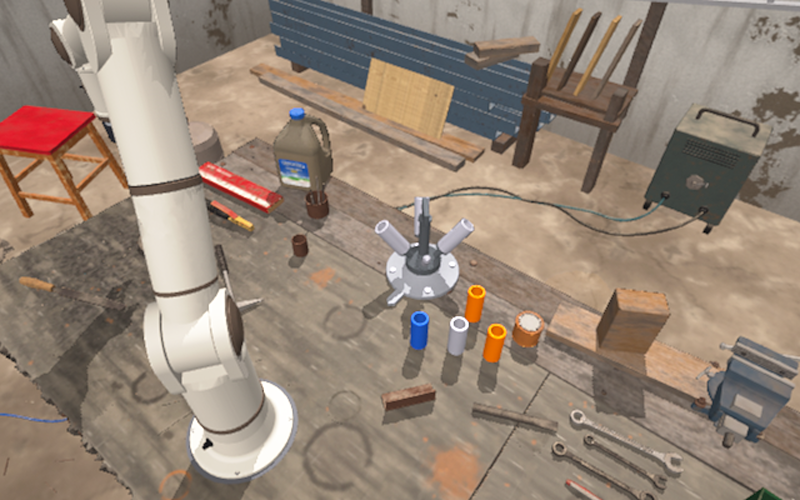

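View pics/top0.png

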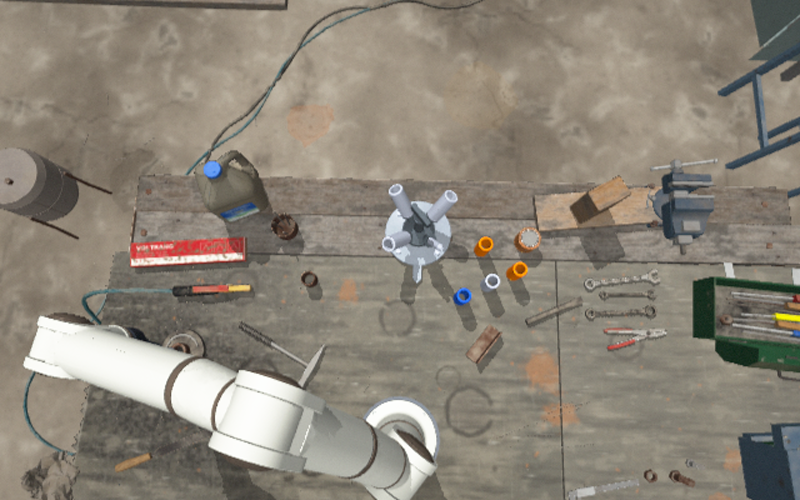

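Scene picture: the rack is at (422,262), and four tubes stand to its right: blue (420,330), grey (458,336), orange (475,303) and orange (494,342). Only the plain grey steel one, at (491,281) in the top view, fits the description of the sleeve. I'll confirm it in an enlarged crop.

Run:
```python
from h import *
im=cv2.imread("pics/top_raw.png")[135:255,295:445]
cv2.imwrite("pics/c1.png",cv2.resize(im,None,fx=5,fy=5,interpolation=cv2.INTER_CUBIC))
im=cv2.imread("pics/scene_raw.png")[150:300,295:445]
cv2.imwrite("pics/c2.png",cv2.resize(im,None,fx=4,fy=4,interpolation=cv2.INTER_CUBIC))
```

```text
(no output)
```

View pics/c1.png

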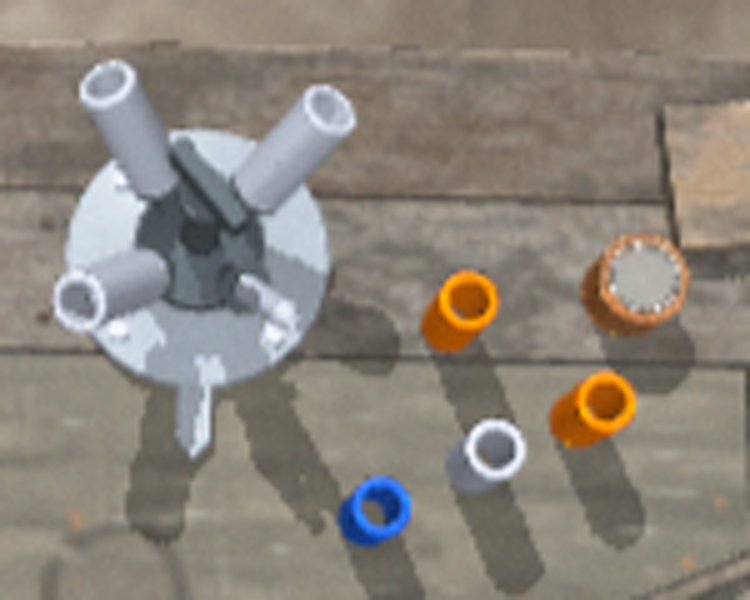

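View pics/c2.png

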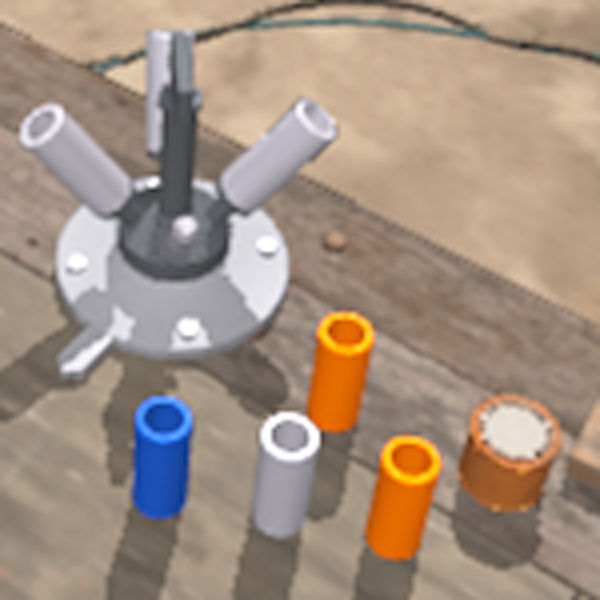

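```bash
cat >> h.py <<'E'
def st():
    o=arm.observe(); r=R.from_quat(o["ee_rot"]); print("t",round(o["clock"],2),"tcp",o["ee_pos"].round(1),"x",r.as_matrix()[:,0].round(3),"y",r.as_matrix()[:,1].round(3),"z",r.as_matrix()[:,2].round(3),"F",o["ft_force"].round(1),"gap",round(o["finger_gap"],3),"gf",round(o["grasp_force"],1),"q",o["q"].round(3)); return o
E
python3 - <<'E'
from h import *
from scipy.optimize import least_squares
T,S=cam("top"),cam("scene")
t=lambda X,Y:((X+.5)/5-.5+295,(Y+.5)/5-.5+135)
s=lambda X,Y:((X+.5)/4-.5+295,(Y+.5)/4-.5+150)
for n,p in dict(sleeve=(497,451),blue=(380,510),or1=(468,301),or2=(605,404)).items(): print(n,at(T,*t(*p),100))
for n,p in dict(sleeve=(289,433),blue=(163,419),or1=(345,331),or2=(411,459)).items(): print(n,at(S,*s(*p),100))
print("tin",at(T,*t(648,275),60),at(S,*s(514,433),60))
tt=[t(108,85),t(329,110),t(80,302)]; ss=[s(316,120),s(44,127)]
def P(x,y,phi): return np.array([x+109.4*np.cos(phi),y+109.4*np.sin(phi),173.9])
for u in tt: print("tops",at(T,*u,173.9))
for u in ss: print("scene tops",at(S,*u,173.9))
# phi0: empty pin; others +-90,180
a=[at(T,*u,173.9)for u in tt]
def f(p):
    x,y,ph=p
    r=[P(x,y,ph+k)-b for k,b in zip((np.pi,-np.pi/2,np.pi/2),a)]
    return np.concatenate([q[:2] for q in r])
best=min((least_squares(f,[650,0,g]) for g in np.arange(-3,3,.5)),key=lambda r:r.cost)
print(best.x,best.fun.round(1))
x,y,ph=best.x
for z in(6,12): print("tip",at(T,*t(194,458),z),at(S,*s(66,373),z))
print("bar",at(T,*t(183,142),237),at(T,*t(243,218),237), "foot", at(T,*t(197,258),14))
tip=(at(T,*t(194,458),10)+at(S,*s(66,373),10))/2
yaw=np.arctan2(y-tip[1],x-tip[0]); print("foot yaw",yaw,"r",np.hypot(x-tip[0],y-tip[1]),"joint",(ph-yaw-np.pi+np.pi)%(2*np.pi)-np.pi)
st()
E
```

```text
sleeve [ 439.  -252.9  100. ]
blue [ 396.2 -171.4  100. ]
or1 [ 545.1 -233.7  100. ]
or2 [ 473.7 -328.8  100. ]
sleeve [ 446.2 -253.6  100. ]
blue [ 401.7 -175.5  100. ]
or1 [ 550.8 -236.5  100. ]
or2 [ 479.3 -333.2  100. ]
tin [ 575.3 -371.6   60. ] [ 574.1 -372.7   60. ]
tops [675.5  22.9 173.9]
tops [ 661.  -128.1  173.9]
tops [524.   38.1 173.9]
scene tops [ 663.3 -132.4  173.9]
scene tops [527.3  31.8 173.9]
[648.26160347   0.88182375   0.69128429] [-111.5  -91.8   57.    44.7   54.5   47.1]
tip [440.8 -44.8   6. ] [449.4 -48.8   6. ]
tip [440.1 -44.6  12. ] [445.7 -51.7  12. ]
bar [618.5 -27.7 237. ] [568.8 -67.  237. ] foot [591.1 -44.4  14. ]
foot yaw 0.23288632100323017 r 210.28848325734654 joint -2.6831946869335948
t 0.1 tcp [249.3 599.9 403.8] x [-0.923  0.384  0.   ] y [ 0.384  0.923 -0.002] z [-0.001 -0.002 -1.   ] F [-0.5  0.1  0. ] gap 1.003 gf 0.0 q [-0.914  0.502 -0.427  1.551  0.221  1.138 -0.21 ]
```

Confirmed: in c1 the bare-steel tube has its rim at (497,451), with blue (380,510) and orange (468,301) and (605,404) around it. The empty pin points to the lower right, and the tongue points straight down.

Averaging the two cameras puts the axis at about (594,-48), the sleeve at about (442,-253), the tongue at about 180°, the pin at about 219.5° and the joint at about 0.69. I'll go to the turning bar first.

>>> send_rows(
  increments=[
    [-0.028,-0.023,-0.005,0],
    [-0.028,-0.023,-0.005,0],
    [-0.028,-0.023,-0.005,0],
    [-0.028,-0.023,-0.005,0],
    [-0.028,-0.023,0,0],
    [-0.028,-0.023,0,0],
    [-0.028,-0.023,0,0],
    [-0.028,-0.023,0,0],
  ],
  jaw=100,
)

```text
clock: 0.9
ee_pos: [386.0, 342.8, 424.4]
ee_rot: [0.196, 0.981, -0.0, -0.0]
ft_force: [0.2, -0.1, -0.9]
finger_gap: 0.998
grasp_force: 0.0
```

>>> send_rows(
  increments=[
    [-0.028,-0.023,0,0],
    [-0.028,-0.023,0,0],
    [-0.028,-0.023,0,0],
    [-0.028,-0.023,0,0],
    [-0.028,-0.023,0,0],
    [-0.028,-0.023,0,0],
    [-0.028,-0.023,0,0],
    [-0.028,-0.023,0,0],
  ],
)

```text
clock: 1.7
ee_pos: [522.2, 87.1, 424.4]
ee_rot: [0.196, 0.981, -0.0, -0.0]
ft_force: [0.3, 0.1, -0.9]
finger_gap: 1.0
grasp_force: 0.0
```

>>> send_rows(
  increments=[
    [-0.028,-0.023,0,0],
    [-0.028,-0.023,0,0],
    [-0.028,-0.023,0,0],
    [-0.028,-0.023,0,0],
    [0,0,0,0],
  ],
)

```text
clock: 2.2
ee_pos: [591.1, -45.8, 424.0]
ee_rot: [0.2, 0.98, -0.002, 0.0]
ft_force: [0.3, -0.5, -0.2]
finger_gap: 1.001
grasp_force: 0.0
```

>>> send_rows(
  increments=[
    [0,0,0,-0.1355],
    [0,0,0,-0.1355],
    [0,0,0,-0.1355],
    [0,0,0,-0.1355],
    [0,0,0,-0.1355],
    [0,0,0,-0.1355],
    [0,0,0,-0.1355],
    [0,0,0,-0.1355],
  ],
)

```text
clock: 3.0
ee_pos: [589.6, -38.7, 424.2]
ee_rot: [-0.341, 0.94, 0.0, -0.0]
ft_force: [0.1, -0.6, -0.2]
finger_gap: 1.001
grasp_force: 0.0
```

```bash
cat >> h.py <<'E'
def to(x,y,z=None,yaw=None):
    "tool-axis shift (m) and twist needed; yaw = world angle of tool y, deg"
    o=st(); r=R.from_quat(o["ee_rot"]); p=o["ee_pos"]
    d=r.inv().apply(np.array([x,y,p[2] if z is None else z])-p)/1000
    m=r.as_matrix()[:,1]; a=np.degrees(np.arctan2(m[1],m[0]))
    tw=None if yaw is None else -np.radians((yaw-a+90)%180-90)
    print("ydeg",round(a,2),"shift",d.round(4),"twist",tw)
E
python3 - <<'E'
from h import *
to(594,-47.6,383,129.5)
E
```

```text
t 3.0 tcp [589.6 -38.7 424.2] x [-0.767 -0.642  0.001] y [-0.642  0.767  0.001] z [-0.001  0.    -1.   ] F [ 0.1 -0.6 -0.2] gap 1.001 gf 0.0 q [ 0.241  0.359 -0.281  1.687  0.108  1.112  2.196]
ydeg 129.91 shift [ 0.0023 -0.0096  0.0412] twist 0.007099226155442578
```

>>> send_rows(
  increments=[
    [0.001,-0.005,0.01,0.007],
    [0.001,-0.0046,0.01,0],
    [0,0,0.01,0],
    [0,0,0.009,0],
    [0,0,0,0],
    [0,0,0,0],
  ],
)

```text
clock: 3.6
ee_pos: [594.5, -47.8, 385.2]
ee_rot: [-0.335, 0.942, 0.0, -0.0]
ft_force: [0.6, 0.2, -0.3]
finger_gap: 1.002
grasp_force: 0.0
```

>>> send_rows(
  increments=[
    [0,0,0,0],
    [0,0,0,0],
    [0,0,0,0],
    [0,0,0,0],
    [0,0,0,0],
    [0,0,0,0],
    [0,0,0,0],
    [0,0,0,0],
  ],
  jaw=0,
)

```text
clock: 4.4
ee_pos: [593.9, -46.9, 386.2]
ee_rot: [-0.336, 0.942, 0.001, -0.001]
ft_force: [-4.9, 2.6, 4.9]
finger_gap: 0.15
grasp_force: 63.3
```

Run:
```python
from h import *
to(594,-47.6,383,129.5); print(arm.observe()["torque"])
```

```text
t 4.4 tcp [593.9 -46.9 386.2] x [-0.775 -0.632  0.001] y [-0.632  0.775  0.002] z [-0.002  0.001 -1.   ] F [-4.9  2.6  4.9] gap 0.15 gf 63.3 q [ 0.245  0.404 -0.271  1.715  0.121  1.042  2.188]
ydeg 129.21 shift [ 0.0004 -0.0006  0.0032] twist -0.005097351811618601
[0.50758322 0.90533336 0.08711471]
```

>>> send_rows(
  increments=[
    [0,0,0,0.098],
    [0,0,0,0.098],
    [0,0,0,0.098],
    [0,0,0,0.098],
    [0,0,0,0.098],
    [0,0,0,0.098],
    [0,0,0,0.098],
    [0,0,0,0],
  ],
)

```text
clock: 5.2
ee_pos: [593.7, -46.3, 386.1]
ee_rot: [0.002, 1.0, 0.001, -0.001]
ft_force: [-4.9, 3.3, 5.3]
finger_gap: 0.15
grasp_force: 63.5
```

Run:
```python
from h import *
to(594,-47.6,383,90); print(arm.observe()["torque"])
```

```text
t 5.2 tcp [593.7 -46.3 386.1] x [-1.     0.004  0.003] y [0.004 1.    0.002] z [-0.003  0.002 -1.   ] F [-4.9  3.3  5.3] gap 0.15 gf 63.5 q [ 0.141  0.394 -0.138  1.719  0.059  1.036  1.55 ]
ydeg 89.76 shift [-0.0003 -0.0013  0.0031] twist -0.004192078617323391
[ 0.76538391  1.03433868 -0.10869044]
```

>>> send_rows(
  increments=[
    [0,0,0,0],
    [0,0,0,0],
    [0,0,0,0],
    [0,0,0,0],
    [0,0,-0.02,0],
    [0,0,-0.03,0],
    [0,0,-0.02,0],
  ],
  jaw=100,
)

```text
clock: 5.9
ee_pos: [594.9, -48.3, 457.4]
ee_rot: [0.002, 1.0, -0.0, 0.001]
ft_force: [0.3, 0.8, 0.6]
finger_gap: 1.003
grasp_force: 0.0
```

>>> send_rows(
  increments=[
    [0.019,-0.026,0,0.075],
    [0.019,-0.026,0,0.075],
    [0.019,-0.026,0,0.075],
    [0.019,-0.026,0,0.075],
    [0.019,-0.026,0,0.075],
    [0.019,-0.026,0,0.075],
    [0.019,-0.026,0,0.075],
    [0,0,0,0],
  ],
)

```text
clock: 6.7
ee_pos: [422.4, -196.6, 455.8]
ee_rot: [0.265, 0.964, -0.001, -0.001]
ft_force: [0.8, 0.2, -0.0]
finger_gap: 1.001
grasp_force: 0.0
```

Run:
```python
from h import *
save("scene","x"); save("top","x2")
a=cv2.resize(cv2.imread("pics/top_raw.png")[140:240,295:435],None,fx=5,fy=5,interpolation=cv2.INTER_CUBIC)
cv2.imwrite("pics/d1.png",a)
to(442,-253,430,60)
```

```text
t 6.8 tcp [ 425.5 -194.2  456.1] x [-0.863  0.505 -0.001] y [0.505 0.863 0.   ] z [ 0.001 -0.    -1.   ] F [-0.   0.2 -0.3] gap 0.997 gf 0.0 q [ 0.344  0.088  0.028  1.942 -0.003  1.111  1.416]
ydeg 59.7 shift [-0.0439 -0.0425  0.0261] twist -0.005257994377806297
```

View pics/d1.png

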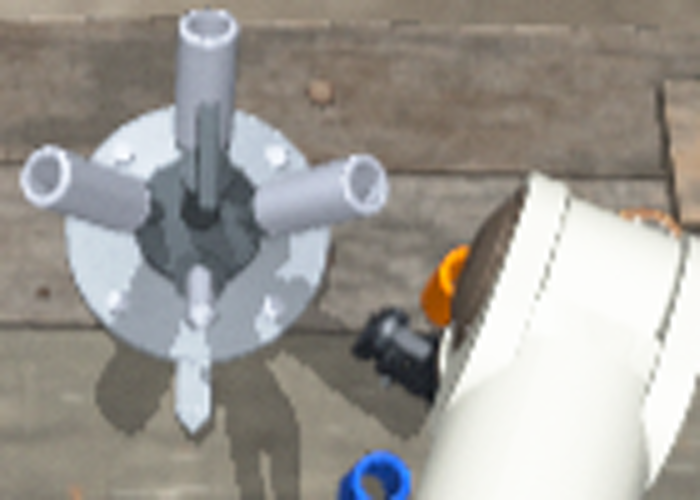

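Run:
```python
from h import *
T,S=cam("top"),cam("scene")
t=lambda X,Y:((X+.5)/5-.5+295,(Y+.5)/5-.5+140)
L,Rr,B=[at(T,*t(*p),173.9) for p in((46,176),(363,185),(208,28))]
tip=at(T,*t(193,433),12); pt=at(T,*t(202,310),154)
ax=(L+Rr)/2
ang=lambda v:round(np.degrees(np.arctan2(v[1],v[0]))%360,2)
print(L,Rr,B,"axis",ax,"LR->pin",ang(L-Rr)+90,"B->pin",ang(ax-B),"pin tip",pt,ang(pt-ax),"tip",tip,ang(tip-ax))
cv2.imwrite("pics/d2.png",cv2.resize(cv2.imread("pics/scene_raw.png")[150:260,295:395],None,fx=6,fy=6,interpolation=cv2.INTER_CUBIC)[:600])
```

```text
[593.1  62.9 173.9] [ 591.4 -151.2  173.9] [699.8 -45.1 173.9] axis [592.25 -44.15 173.9 ] LR->pin 179.55 B->pin 179.49 pin tip [506.9 -44.5 154. ] 180.23 tip [440.  -43.8  12. ] 179.87
```

View pics/d2.png

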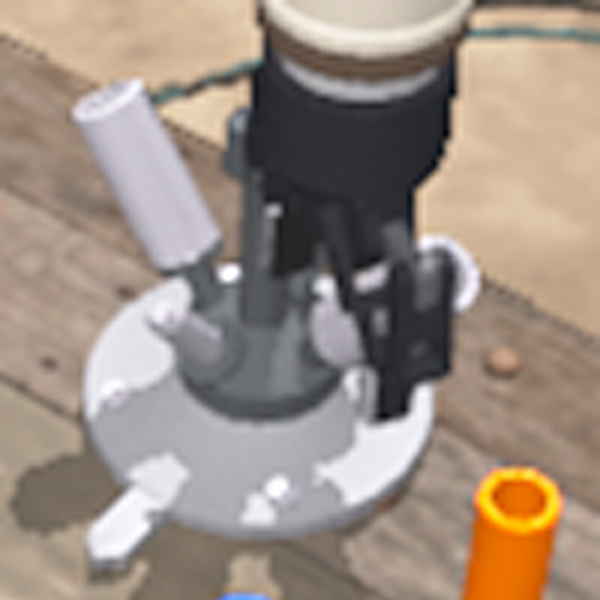

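The pin and tongue agree within about 0.5° in the top view: the pin measures 179.5–180.2°, the tongue 179.9°. Next I'll pick up the sleeve.

>>> send_rows(
  increments=[
    [-0.022,-0.021,0.0,0],
    [-0.0225,-0.0215,0,0],
    [0,0,0,0],
    [0,0,0.03,0],
    [0,0,0.035,0],
    [0,0,0.035,0],
    [0,0,0,0],
  ],
)

```text
clock: 7.5
ee_pos: [441.9, -250.6, 351.3]
ee_rot: [0.26, 0.966, 0.001, -0.004]
ft_force: [-0.5, 0.6, -0.3]
finger_gap: 0.997
grasp_force: 0.0
```

Run:
```python
from h import *
to(442.6,-253.2,231,60)
```

```text
t 7.5 tcp [ 441.9 -250.6  351.3] x [-0.865  0.501  0.009] y [ 0.501  0.865 -0.   ] z [-0.008  0.005 -1.   ] F [-0.5  0.6 -0.3] gap 0.997 gf 0.0 q [ 0.406  0.284  0.067  1.965 -0.024  0.903  1.531]
ydeg 59.9 shift [-0.003  -0.0019  0.1203] twist -0.0017074907013845742
```

>>> send_rows(
  increments=[
    [-0.001,-0.001,0.03,0],
    [0,0,0.03,0],
    [0,0,0.03,0],
    [0,0,0.03,0],
    [0,0,0,0],
    [0,0,0,0],
  ],
)

```text
clock: 8.1
ee_pos: [444.3, -254.1, 236.8]
ee_rot: [0.26, 0.966, 0.0, 0.0]
ft_force: [1.0, -1.0, 0.6]
finger_gap: 1.006
grasp_force: 0.0
```

>>> send_rows(
  increments=[
    [0,0,0,0],
    [0,0,0,0],
    [0,0,0,0],
    [0,0,0,0],
    [0,0,0,0],
    [0,0,0,0],
  ],
  jaw=0,
)

```text
clock: 8.7
ee_pos: [443.8, -254.4, 237.2]
ee_rot: [0.261, 0.965, -0.0, 0.001]
ft_force: [-0.7, -0.1, 8.1]
finger_gap: 0.437
grasp_force: 59.7
```

Run:
```python
from h import *
to(442.6,-253.2,231,60)
save("scene","e1",(325,200,445,300),5)
```

```text
t 8.7 tcp [ 443.8 -254.4  237.2] x [-0.864  0.504 -0.002] y [0.504 0.864 0.   ] z [ 0.002 -0.001 -1.   ] F [-0.7 -0.1  8.1] gap 0.437 gf 59.7 q [ 0.421  0.465  0.057  2.031 -0.043  0.644  1.549]
ydeg 59.75 shift [0.0017 0.0004 0.0062] twist -0.0043710133446355605
```

View pics/e1.png

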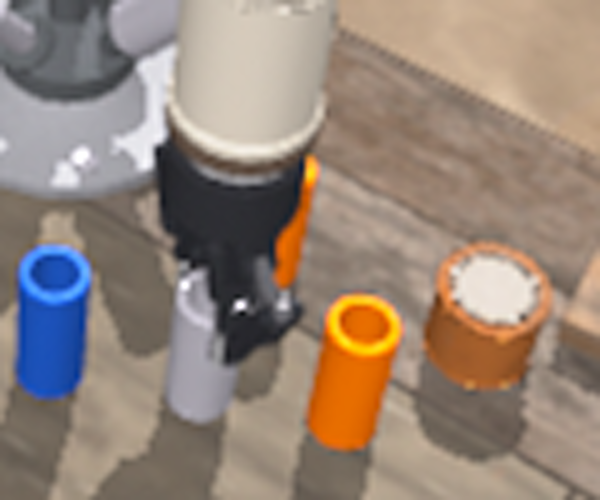

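Run:
```python
from h import *
S=cam("scene")
for z in(0,50,100): print(z,(proj(S,[443.8,-254.4,z])-[325,200]+.5)*5-.5, (proj(S,[443.8,-254.4,z]+R.from_euler('z',0).apply([21*.83,-21*.55,0]))-[325,200]+.5)*5-.5)
print(at(S,*((np.array([198,405])+.5)/5-.5+[325,200]),0), at(S,*((np.array([40,380])+.5)/5-.5+[325,200]),0))
```

```text
0 [[196. 393.]] [[227.5 383.5]]
50 [[203.  345.5]] [[235.5 336. ]]
100 [[210.5 295. ]] [[244. 285.]]
[ 437.6 -260.     0. ] [ 394.3 -174.5    0. ]
```

>>> send_rows(
  increments=[
    [0,0,-0.03,0],
    [0,0,-0.045,0],
    [0,0,-0.045,0],
    [0,0,-0.045,0],
    [0,0,-0.03,0],
    [0,0,0,0],
  ],
)

```text
clock: 9.35
ee_pos: [444.2, -254.9, 435.7]
ee_rot: [0.261, 0.965, -0.001, 0.005]
ft_force: [0.3, -1.1, -3.6]
finger_gap: 0.439
grasp_force: 61.6
```

>>> send_rows(
  increments=[
    [0,0,0,-0.132],
    [0,0,0,-0.132],
    [0,0,0,-0.132],
    [0,0,0,-0.132],
    [0,0,0,0],
  ],
)

```text
clock: 9.85
ee_pos: [442.5, -253.8, 428.9]
ee_rot: [-0.001, 1.0, 0.001, -0.001]
ft_force: [-0.7, -0.3, -4.2]
finger_gap: 0.437
grasp_force: 61.4
```

>>> send_rows(
  increments=[
    [-0.01,0.034,0,0],
    [-0.01,0.034,0,0],
    [-0.01,0.034,0,0],
    [-0.01,0.034,0,0],
    [-0.01,0.034,0,0],
    [-0.01,0.034,0,0],
    [0,0,0,0],
    [0,0,0,0],
  ],
)

```text
clock: 10.65
ee_pos: [502.9, -49.2, 429.6]
ee_rot: [-0.0, 1.0, 0.0, -0.001]
ft_force: [-0.3, -0.4, -3.9]
finger_gap: 0.434
grasp_force: 61.7
```

Run:
```python
from h import *
to(503.6,-46.3,412,90)
f=save("scene","g1",(290,130,410,230),6)
S=cam("scene"); t=arm.observe()["ee_pos"]
for z in(0,100): print(z,(proj(S,[t[0],t[1],t[2]-237+z])-[290,130]+.5)*6-.5)
print("pin",(proj(S,[[499,-46.3,154.3],[594.6-52,-46.3,92],[441.6,-46.3,12]])-[290,130]+.5)*6-.5)
```

```text
t 10.65 tcp [502.9 -49.2 429.6] x [-1.    -0.     0.002] y [-0.  1.  0.] z [-0.002  0.    -1.   ] F [-0.3 -0.4 -3.9] gap 0.434 gf 61.7 q [ 0.169  0.19  -0.141  1.887  0.03   1.069  1.587]
ydeg 90.0 shift [-0.0008  0.0029  0.0176] twist 7.663185110330855e-05
0 [[194.5 379.3]]
100 [[196.3 226.9]]
pin [[182.5 433.9]
 [231.7 468.1]
 [116.5 679.9]]
```

View pics/g1.png

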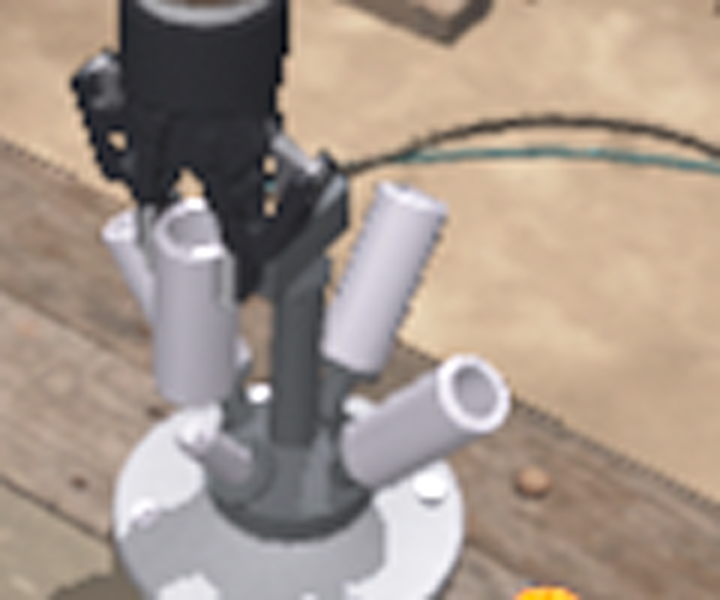

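Run:
```python
from h import *
a35=np.radians(35)
def pts(ax,phi,s,rad):
    u=np.array([np.cos(phi),np.sin(phi),0]); v=np.array([-u[1],u[0],0]); w=np.sin(a35)*u+np.cos(a35)*np.array([0,0,1]); n=np.cross(w,v)
    c=np.array([ax[0],ax[1],92])+52*u+s*w; th=np.linspace(0,2*np.pi,40)
    return c+rad*(np.cos(th)[:,None]*v+np.sin(th)[:,None]*n)
out=[]
for n,o,k,sz in(("top",(320,160),10,(40,60)),("scene",(300,170),10,(40,60))):
    f=cam(n); im=f["img"][o[1]:o[1]+sz[1],o[0]:o[0]+sz[0]]
    im=cv2.resize(im,None,fx=k,fy=k,interpolation=cv2.INTER_CUBIC); ov=im.copy()
    def dr(P,c): cv2.polylines(ov,[((proj(f,P)-o+.5)*k-.5).astype(int)],False,c,1)
    for s,rd in((0,20),(0,10),(66,10),(76,7)): dr(pts((594.6,-46.3),np.pi,s,rd),(0,0,255))
    if n=="scene":
        t=arm.observe()["ee_pos"]; th=np.linspace(0,6.3,40)
        for z in(0,100): dr(np.c_[t[0]+21*np.cos(th),t[1]+21*np.sin(th),0*th+t[2]-237+z],(0,255,0))
    out.append(ov)
cv2.imwrite("pics/m1.png",np.hstack(out)); print(np.hstack(out).shape)
```

```text
(600, 800, 3)
```

View pics/m1.png

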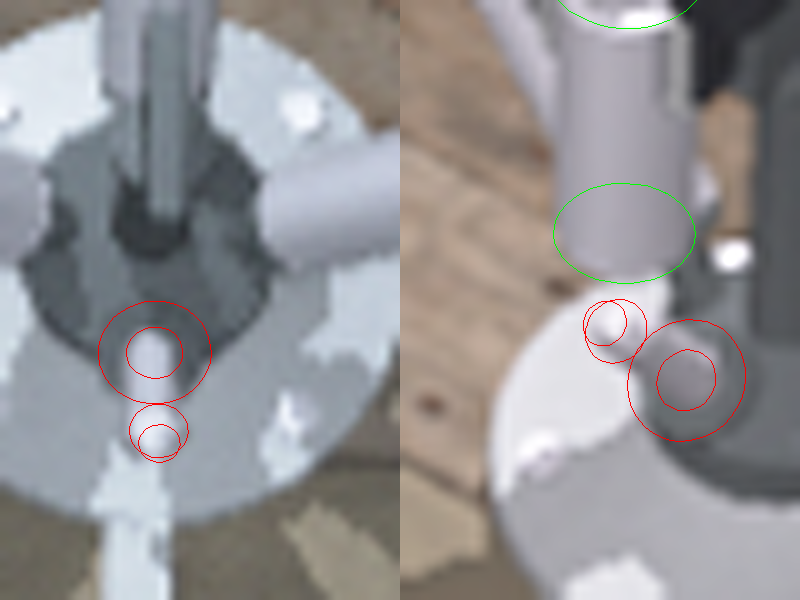

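The overlays match in both views: the pin outline and the held sleeve lie within about 1 px of the prediction. I'll lower the sleeve's mouth over the pin tip.

>>> send_rows(
  increments=[
    [-0.001,0.003,0,0],
    [0,0,0.01,0],
    [0,0,0.012,0],
    [0,0,0.01,0],
    [0,0,0.005,0],
    [0,0,0,0],
  ],
)

```text
clock: 11.3
ee_pos: [503.7, -47.3, 392.3]
ee_rot: [0.0, 1.0, 0.0, -0.001]
ft_force: [1.2, 0.3, -4.1]
finger_gap: 0.44
grasp_force: 61.7
```

>>> send_rows(
  increments=[
    [0,0,0.004,0],
    [0,0,0.003,0],
    [0,0,0,0],
  ],
)

```text
clock: 11.6
ee_pos: [504.1, -47.2, 386.4]
ee_rot: [-0.0, 1.0, 0.0, -0.0]
ft_force: [0.1, 0.6, -3.0]
finger_gap: 0.44
grasp_force: 61.7
```

Run:
```python
from h import *
to(503.6,-46.3,384,90);print(arm.observe()["torque"])
```

```text
t 11.6 tcp [504.1 -47.2 386.4] x [-1. -0.  0.] y [-0.  1.  0.] z [-0.  0. -1.] F [ 0.1  0.6 -3. ] gap 0.44 gf 61.7 q [ 0.163  0.239 -0.142  1.933  0.04   0.973  1.574]
ydeg 90.02 shift [0.0005 0.0009 0.0024] twist 0.0002757814636402885
[-0.01031096  0.04141363 -0.00760769]
```

>>> send_rows(
  increments=[
    [0,0.0008,0.003,0],
    [0,0,0.002,0],
    [0,0,0.0,0],
    [0,0,0,0],
  ],
)

```text
clock: 12.0
ee_pos: [504.7, -46.2, 382.0]
ee_rot: [-0.0, 1.0, 0.0, 0.001]
ft_force: [3.0, 0.6, -3.7]
finger_gap: 0.44
grasp_force: 61.7
```

>>> send_rows(
  increments=[
    [0.0035,0,0.001,0],
    [0.0035,0,0.001,0],
    [0.0035,0,0.0015,0],
    [0.0035,0,0.0015,0],
    [0,0,0,0],
  ],
)

```text
clock: 12.5
ee_pos: [491.9, -46.5, 378.7]
ee_rot: [-0.0, 1.0, -0.0, 0.004]
ft_force: [5.8, 0.3, 2.9]
finger_gap: 0.435
grasp_force: 59.7
```

Run:
```python
from h import *
st();print(arm.observe()["torque"])
```

```text
t 12.5 tcp [491.9 -46.5 378.7] x [-1.    -0.    -0.007] y [-0.  1. -0.] z [ 0.007 -0.    -1.   ] F [5.8 0.3 2.9] gap 0.435 gf 59.7 q [ 0.165  0.224 -0.143  1.972  0.039  0.941  1.574]
[ 0.00757625 -1.636453   -0.03987244]
```

>>> send_rows(
  increments=[
    [0.0035,0,0.0017,0],
    [0.0035,0,0.0017,0],
    [0.0035,0,0.0018,0],
    [0.0035,0,0.0018,0],
    [0,0,0,0],
  ],
)

```text
clock: 13.0
ee_pos: [475.7, -46.3, 369.4]
ee_rot: [-0.0, 1.0, 0.0, -0.0]
ft_force: [4.9, 0.3, 2.8]
finger_gap: 0.432
grasp_force: 60.0
```

>>> send_rows(
  increments=[
    [0.003,0,0.0023,0],
    [0.003,0,0.0023,0],
    [0.003,0,0.0023,0],
    [0.003,0,0.0023,0],
    [0,0,0,0],
  ],
)

```text
clock: 13.5
ee_pos: [463.5, -46.3, 359.9]
ee_rot: [-0.0, 1.0, 0.0, -0.001]
ft_force: [4.0, 1.5, 1.1]
finger_gap: 0.439
grasp_force: 60.1
```

Run:
```python
from h import *
st();print(arm.observe()["torque"])
f=save("scene","k1",(290,130,410,230),6)
S=cam("scene")
# sleeve silhouette lower-left axis: light-grey segmentation left for viewing
```

```text
t 13.5 tcp [463.5 -46.3 359.9] x [-1.    -0.     0.001] y [-0.  1.  0.] z [-0.001  0.    -1.   ] F [4.  1.5 1.1] gap 0.439 gf 60.1 q [ 0.171  0.203 -0.144  2.05   0.037  0.893  1.578]
[ 0.36405584 -1.06507965  0.04695978]
```

>>> send_rows(
  increments=[
    [-0.0029,0,0.0041,0],
    [-0.0029,0,0.0041,0],
    [-0.0029,0,0.0041,0],
    [0,0,0,0],
  ],
)

```text
clock: 13.95
ee_pos: [473.0, -46.4, 347.0]
ee_rot: [-0.0, 1.0, 0.0, -0.001]
ft_force: [3.8, 0.7, -2.6]
finger_gap: 0.434
grasp_force: 60.2
```

>>> send_rows(
  increments=[
    [-0.0029,0,0.0041,0],
    [-0.0029,0,0.0041,0],
    [-0.0029,0,0.0041,0],
    [0,0,0,0],
  ],
)

```text
clock: 14.35
ee_pos: [481.6, -46.5, 335.0]
ee_rot: [-0.0, 1.0, 0.0, -0.001]
ft_force: [3.3, 0.9, -3.7]
finger_gap: 0.436
grasp_force: 60.2
```

Sliding freely; I'll continue down the pin.

>>> send_rows(
  increments=[
    [-0.0029,0,0.0041,0],
    [-0.0029,0,0.0041,0],
    [-0.0029,0,0.0041,0],
    [0,0,0,0],
  ],
)

```text
clock: 14.75
ee_pos: [490.3, -46.4, 322.8]
ee_rot: [-0.0, 1.0, 0.0, -0.001]
ft_force: [2.0, 0.3, -2.2]
finger_gap: 0.439
grasp_force: 60.2
```

>>> send_rows(
  increments=[
    [-0.0017,0,0.0025,0],
    [-0.0017,0,0.0025,0],
    [-0.0011,0,0.0016,0],
    [0,0,0,0],
  ],
)

```text
clock: 15.15
ee_pos: [494.7, -46.4, 316.6]
ee_rot: [-0.0, 1.0, 0.0, -0.0]
ft_force: [0.9, 0.0, -3.0]
finger_gap: 0.433
grasp_force: 60.3
```

Run:
```python
from h import *
st();print(arm.observe()["torque"])
```

```text
t 15.15 tcp [494.7 -46.4 316.6] x [-1.    -0.     0.001] y [-0.  1.  0.] z [-0.001  0.    -1.   ] F [ 0.9  0.  -3. ] gap 0.433 gf 60.3 q [ 0.157  0.318 -0.137  2.016  0.059  0.812  1.557]
[ 0.05582198 -0.17904694  0.03698823]
```

>>> send_rows(
  increments=[
    [-0.0012,0,0.0016,0],
    [-0.0012,0,0.0016,0],
    [0,0,0,0],
  ],
)

```text
clock: 15.45
ee_pos: [495.2, -46.4, 315.0]
ee_rot: [-0.0, 1.0, -0.0, -0.003]
ft_force: [-14.8, 0.0, 19.3]
finger_gap: 0.441
grasp_force: 63.1
```

>>> send_rows(
  increments=[
    [-0.0012,0,0.0016,0],
    [-0.0012,0,0.0016,0],
    [0,0,0,0],
  ],
)

```text
clock: 15.75
ee_pos: [494.8, -46.4, 312.0]
ee_rot: [-0.0, 1.0, -0.0, -0.007]
ft_force: [-27.0, 1.6, 34.7]
finger_gap: 0.44
grasp_force: 65.6
```

Contact with the shoulder is clear at about 44 N along the pin. I'll relieve it, open the jaws and withdraw straight up.

>>> send_rows(
  increments=[
    [0.0018,0,-0.0026,0],
    [0.0012,0,-0.0016,0],
    [0,0,0,0],
  ],
)

```text
clock: 16.05
ee_pos: [496.5, -46.5, 314.9]
ee_rot: [-0.0, 1.0, -0.0, 0.0]
ft_force: [-2.0, -0.4, 0.7]
finger_gap: 0.433
grasp_force: 61.2
```

>>> send_rows(
  increments=[
    [0,0,0,0],
    [0,0,0,0],
    [0,0,0,0],
    [0,0,0,0],
    [0,0,0,0],
    [0,0,0,0],
  ],
  jaw=100,
)

```text
clock: 16.65
ee_pos: [496.6, -46.3, 314.8]
ee_rot: [-0.0, 1.0, 0.0, 0.0]
ft_force: [-0.6, -0.0, 0.6]
finger_gap: 1.0
grasp_force: 0.0
```

>>> send_rows(
  increments=[
    [0,0,-0.01,0],
    [0,0,-0.02,0],
    [0,0,-0.03,0],
    [0,0,-0.04,0],
    [0,0,-0.04,0],
    [0,0,0,0],
  ],
)

```text
clock: 17.25
ee_pos: [498.3, -46.3, 461.5]
ee_rot: [-0.0, 1.0, -0.0, 0.006]
ft_force: [0.7, 0.3, 0.9]
finger_gap: 0.998
grasp_force: 0.0
```

>>> send_rows(
  increments=[
    [0.005,-0.04,-0.01,0],
    [0.005,-0.04,0,0],
    [0.005,-0.04,0,0],
    [0.005,-0.04,0,0],
    [0.005,-0.04,0,0],
    [0.005,-0.04,0,0],
    [0,-0.04,0,0],
    [0,0,0,0],
  ],
)

```text
clock: 18.05
ee_pos: [464.3, -332.6, 464.7]
ee_rot: [0.004, 1.0, -0.002, -0.0]
ft_force: [-0.0, -0.4, 0.0]
finger_gap: 1.003
grasp_force: 0.0
```

Run:
```python
from h import *
st(); save("top","z1"); save("scene","z2")
a=cv2.imread("pics/top_raw.png")[145:245,295:375]; b=cv2.imread("pics/scene_raw.png")[145:245,295:375]
cv2.imwrite("pics/z.png",np.hstack([cv2.resize(i,None,fx=5,fy=6,interpolation=cv2.INTER_CUBIC) for i in(a,b)]))
```

```text
t 18.05 tcp [ 464.3 -332.6  464.7] x [-1.     0.009  0.001] y [ 0.009  1.    -0.003] z [-0.001 -0.003 -1.   ] F [-0.  -0.4  0. ] gap 1.003 gf 0.0 q [ 0.519  0.273  0.066  1.698 -0.016  1.17   2.151]
```

View pics/z.png

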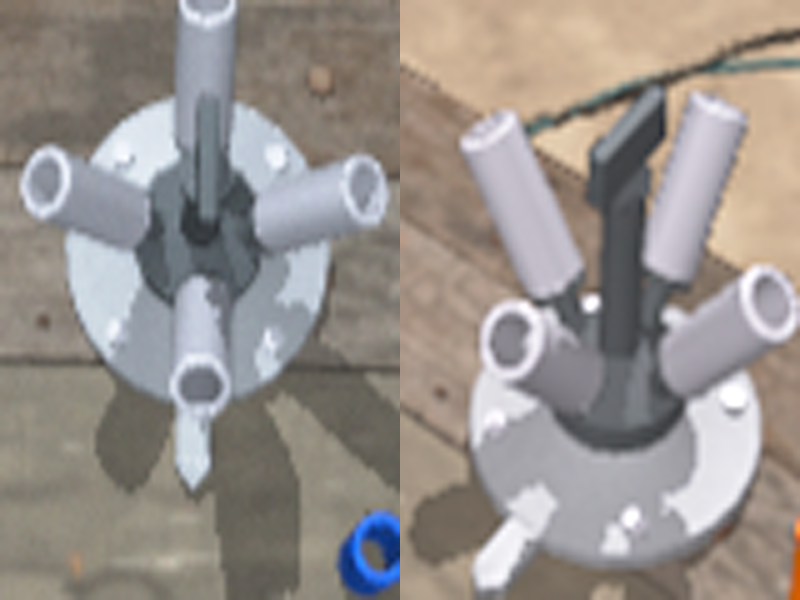

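Run:
```python
from h import *
T,S=cam("top"),cam("scene")
t=lambda X,Y:((X+.5)/5-.5+295,(Y+.5)/6-.5+145)
L,Rr,H=[at(T,*t(*p),173.9) for p in((46,182),(364,191),(200,384))]; tip=at(T,*t(193,490),12); ax=(L+Rr)/2
ang=lambda v:round(np.degrees(np.arctan2(v[1],v[0]))%360,2)
print("top",ax,ang(L-Rr)+90,"hung",H,ang(H-ax),"tongue",tip,ang(tip-ax))
s=lambda X,Y:((X-400+.5)/5-.5+295,(Y+.5)/6-.5+145)
L,Rr,H=[at(S,*s(*p),173.9) for p in((489,127),(772,305),(513,339))]; tip=at(S,*s(477,597),6); ax=(L+Rr)/2
print("scene",ax,ang(L-Rr)+90,"hung",H,ang(H-ax),"tongue",tip,ang(tip-ax))
# expected tongue tip pixel in the top view for angles, relative to the known axis
for d in(176,178,180,182,184):
    c,q=np.cos(np.radians(d)),np.sin(np.radians(d)); print(d,proj(T,[592.3+153*c,-44.2+153*q,12]),proj(S,[595+153*c,-49.5+153*q,12]))
print(t(193,490),s(477,597))
```

```text
top [592.35 -44.55 173.9 ] 179.81 hung [479.7 -42.9 173.9] 179.16 tongue [439.9 -43.8  12. ] 179.72
scene [596.95 -48.8  173.9 ] 179.14 hung [481.5 -48.9 173.9] 180.05 tongue [443.3 -48.9   6. ] 180.04
176 [[330.4 226.2]] [[307.3 241.6]]
178 [[331.9 226.3]] [[308.6 242.5]]
180 [[333.3 226.4]] [[309.9 243.3]]
182 [[334.7 226.4]] [[311.2 244.1]]
184 [[336.2 226.4]] [[312.6 244.8]]
(333.2, 226.25) (310.0, 244.08333333333331)
```

```bash
python3 -c "
from bench import arm
print(arm.sign_off())"
```

```text
the job is handed in; nothing more can be done
None
```

The grey steel sleeve hangs on the empty pin, pushed down to the shoulder and released. In the images the pin lines up with the tongue to within about 1°. The arm never went near the stub, tin or cup, and the job was handed in at about 18 s.

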